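Seat a keyed feed roller in its sprung drive hub and hold it home

ROBOT

A 6-joint arm with a two-finger parallel gripper is mounted at the origin on the work surface. World frame = base frame: x ahead of the robot, y to its left, z up, the work surface at z = 0. Lengths are in mm, angles in rad, forces in N, time in s.
With the tool pointing down it reaches from about 275 to 850 mm from the base axis. Payload 5.2 kg.
Tool frame: the origin (TCP) lies midway between the tips of the shut fingers; the grasp point (between the pads) lies 19 mm behind it (ctrl.hold_point_z is the distance from the TCP to the grasp point, in mm); z points along the fingers, y is the direction in which the jaws open and shut (so a half turn about z gives the same grasp; the last joint's range is limited). The gripper opens to 85 mm and grips with 20 to 120 N. Pads are 22 mm wide; open, the fingers measure 114 mm over their backs; the gripper's body (76 mm by 85 mm) begins 54 mm behind the grasp point. The pads swing forward as they close: fully open they stand 13 mm farther back than shut.
Start: joints at [0.929, 0.259, 1.535, -0, 1.348, -0.203], TCP at [233.649, 497.909, 231.31] pointing down, gripper open.
Joint ranges: [-3.14, 3.14], [-0.91, 2.08], [0.19, 2.58], [-1.22, 4.36], [0.22, 2.71], [-3.12, 3.12]. Speed limits (rad/s): [2.57, 2.57, 3.14, 3.14, 3.14, 3.14].

INTERFACE

Orientations are given as [roll, pitch, yaw] about the fixed x, y, z axes, in that order (R = Rz(yaw) Ry(pitch) Rx(roll)).
In Python, from cell import ctrl gives the robot as it stands.
- The arm moves only by the shell command python3 -m handwheel 'ROWS' [FORCE]. ROWS is JSON, a list of rows, each a list of 7 numbers: the closure, from -1 (fully open) to 1 (shut), then the shift along the tool's x, y, z in m, then the turn, a rotation vector about the tool's x, y, z in rad. A call has 1 to 5 rows; each row shifts and turns the commanded pose from where the row before left it, along the tool's axes as they then stand; what a row does not reach is not made up. A row lasts 1/8 s, in which the tool goes at most 62.5 mm and 10.7 degrees, less where a joint would pass 70% of its speed; a pose out of reach is approached as far as the arm can. A call is refused whole if a number of a shift passes 0.0625 or a number of a turn 0.188, either way. A call with a gripper value outside its range is refused whole. The fingers move at their own pace and stop on an object; FORCE is the grip in N (left out, the last holds). Time passes only in rows, so rows that do not move let the fingers close. It gives the time, the measured TCP pose, the force and the opening at its end, in the units of the state.
- ctrl.get_obs(): the state, without advancing time (a new reading comes with each control period).
- ctrl.read_camera(name): name is "scene" or "top" or "wrist"; returns a dict with "frame" (384x512x3 uint8, blue, green, red), "camera_matrix" (3x3 intrinsics, pixels), "rvec" (rotation vector, rad) and "tvec" (3), from world to camera coordinates, as OpenCV has them. Camera axes: x right, y down, z forward; pixel columns grow to the right and rows downward; lengths in mm; the calibration is good to about 2 mm. The wrist camera is an equidistant fisheye: a pixel r from the principal point sees the ray r / f radians off the axis. A picture is of the moment at which its call begins. There is no depth.
- ctrl.hand_in(): hands the job in, once; it reports no verdict.
The state is a dict: "time": time; "joints": joint angles; "qd": joint speeds; "joint_torque": joint torques, N m; "tool_pos": TCP position; "tool_rot": TCP orientation; "force": force on the tool from outside, world axes, zero at the start; "torque": the same for the moment, N m; "grip_width": finger opening in mm.
Only numpy, scipy, OpenCV 4.12 (cv2) and the standard library are available. Lean on these libraries where they do the work, as an engineer would, in place of code of your own. Each camera call takes 0.05 s, during which the arm holds its last target. There are 200 camera calls.

TASK

Take the orange feed roller out of the wooden rack and push its keyed shaft into the steel hub of the belt pulley on the drive head, turning it until the key slips into the keyway, then keep pushing against the spring in the bore until the roller sits flush on the hub. Finish while still gripping the roller and holding it pressed fully home (the spring lifts it again if you let go), ready for a colleague to tighten it. Do not ram it, and leave the black roller and everything else on the bench where it stands.

Things in the scene. Friction and masses are not known exactly. Their poses are not given: they have to be found in the camera images.
- keyed_roller: Feed roller to fit: orange upright cylinder, 44 mm diameter, 50 mm tall, about 240 g, steel shaft below. Origin on the axis at its flat underside (shoulder); z up along the axis, +x towards the key. At the start it stands in the rack, shoulder on the rack top, turned at random. Grip it across its diameter from any side; 50 mm or more is free around it there.
- roller_top (a point): Centre of the orange roller's top face, 50 mm above the shoulder; a red line on the silver face runs from here towards +x, above the key.
- shaft_tip (a point): Centre of the lower end of the orange roller's shaft, 50 mm below the shoulder. The shaft is 20 mm in diameter, its end chamfered to 13 mm over the last 4.5 mm; the last 20 mm are plain, without key.
- key (a point): Lower end of the brass key on the orange roller's shaft, 30 mm below the shoulder and 11.5 mm from the axis towards the roller's +x. The key is 8 mm wide, stands out to 15 mm from the axis and runs from here up to the shoulder.
- pulley: Belt pulley with upright steel hub on the drive head. Origin on the axis at the hub's foot, 55 mm above the bench; z up, +x towards the keyway (a red line on the rim shows that side). Hub 52 mm high, 50 mm diameter; aluminium belt rim below, 86 mm diameter, 30 mm high. It turns only stiffly (about 1.2 N m): it stays put while a key slides round on its face.
- bore_mouth (a point): Centre of the bore's open mouth on the hub's flat upper face, 107 mm above the bench; axes as the pulley's. Bore 22 mm in diameter. The roller is home when its origin is here, its shoulder on the face and its +x along this +x.
- keyway (a point): Keyway at the hub's upper face, 13.5 mm from the axis towards the pulley's +x: 10 mm wide, reaching 16.5 mm from the axis, along the whole bore. There is only one.
- plunger_top (a point): Top of the brass spring plunger in the bore, 40 mm below the mouth at rest. The shaft tip meets it 10 mm before home; it pushes up with about 5 N at first (more than the roller's weight) and about 9 N with the roller home.
- rack: Wooden rack block fixed on the bench, 76 mm (x) by 180 mm (y) by 58 mm high, origin at the centre of its underside, with two 34 mm holes on its y axis, 50 mm either side of the centre; one holds the orange roller, the other the black one, in either order.
- drive_head: Grey gear housing fixed on the bench, 130 x 110 mm and 55 mm high on a 150 x 150 mm foot plate, with a blue motor, 52 mm in diameter, lying towards its +x to 145 mm from the axis. Origin on the bench under the pulley axis.
- idle_roller: The spare idle roller in the rack, to be left there: black, same size as the orange one, no key, no red line. Origin on the axis at the underside of the black cylinder.
- tape_coil: Flat coil of wood-coloured edge banding, 120 mm across, 22 mm high; leave alone.
- wrench: Steel wrench lying on the bench; leave alone.
- screwdriver: Screwdriver lying on the bench; leave alone.
- glue_can: Can of glue, 84 mm in diameter, 110 mm high; leave alone.

How it is judged:
By the outcome, as a careful person would: the job done as asked, in the order asked, and still so for the second after the job is handed in, while the arm keeps its last pose, push and grip.
It also fails if it takes over 45 s, if anything falls off the work surface, if the arm or the gripper's body presses on something with over 40 N, if the wrist force passes 120 N, or if a joint passes its speed limit or range.

## Working session

There is one attempt and no reset: what is moved stays moved. The work goes in short steps, Python scripts to look and compute and a shell command to move; the robot and the scene stay as the last step left them, time stands still between calls to the robot, and variables do not carry over. Pictures are saved under pics/ and viewed, about 8 in all and at most 12, crops included, and the job is handed in when it is done.

```bash
mkdir -p pics; cat > h.py <<'E'
import numpy as np, cv2
from cell import ctrl
from scipy.spatial.transform import Rotation as R
def pic(n,f):
    c=ctrl.read_camera(n); cv2.imwrite('pics/'+f+'.png',c['frame']); np.save('pics/'+f+'.npy',{k:c[k] for k in('camera_matrix','rvec','tvec')},allow_pickle=True); return c
def plane(f,u,v,z,fish=False):
    c=np.load('pics/'+f+'.npy',allow_pickle=True).item(); K=np.array(c['camera_matrix']); M=cv2.Rodrigues(np.array(c['rvec'],float))[0]; t=np.array(c['tvec'],float).ravel()
    x=(u-K[0,2])/K[0,0]; y=(v-K[1,2])/K[1,1]
    if fish:
        r=np.hypot(x,y); d=np.array([x/r*np.sin(r),y/r*np.sin(r),np.cos(r)]) if r>1e-9 else np.array([0,0,1.])
    else: d=np.array([x,y,1])
    o=-M.T@t; d=M.T@d; return o+d*(z-o[2])/d[2]
def proj(f,P,fish=False):
    c=np.load('pics/'+f+'.npy',allow_pickle=True).item(); K=np.array(c['camera_matrix']); M=cv2.Rodrigues(np.array(c['rvec'],float))[0]
    q=M@np.array(P,float)+np.array(c['tvec'],float).ravel()
    if fish:
        s=np.hypot(q[0],q[1]); th=np.arctan2(s,q[2]); x,y=q[0]/s*th,q[1]/s*th
    else: x,y=q[0]/q[2],q[1]/q[2]
    return K[0,0]*x+K[0,2],K[1,1]*y+K[1,2]
def state():
    o=ctrl.get_obs(); print({k:np.round(o[k],3).tolist() for k in('time','joints','tool_pos','tool_rot','force','torque','grip_width')}); return o
E
python3 - <<'E'
from h import *
state(); print(ctrl.hold_point_z)
a=pic('top','top1')['frame']; b=pic('scene','scene1')['frame'];pic('wrist','w1')
for f in('top1','scene1','w1'):
    c=np.load('pics/'+f+'.npy',allow_pickle=True).item(); M=cv2.Rodrigues(np.array(c['rvec'],float))[0];print(np.round(-M.T@np.array(c['tvec']).ravel()),np.round(M[2],2),c['camera_matrix'])
E
```

```text
{'time': 0.0, 'joints': [0.929, 0.259, 1.536, -0.0, 1.348, -0.203], 'tool_pos': [233.327, 497.488, 230.48], 'tool_rot': [-3.14, -0.0, 2.703], 'force': [0.113, 0.286, -0.236], 'torque': [-0.012, -0.006, 0.015], 'grip_width': 85.511}
18.700000000000003
[ 331.   30. 1371.] [ 0.1  -0.01 -1.  ] [[415.18338873   0.         257.82845563]
 [  0.         415.18338873 190.31674841]
 [  0.           0.           1.        ]]
[1387.  344.  886.] [-0.73 -0.25 -0.63] [[442.129525     0.         252.01630588]
 [  0.         442.129525   194.32704645]
 [  0.           0.           1.        ]]
[161. 529. 372.] [ 0.27 -0.13 -0.95] [[297.31863964   0.         256.76803918]
 [  0.         297.31863964 191.91817704]
 [  0.           0.           1.        ]]
```

View pics/top1.png

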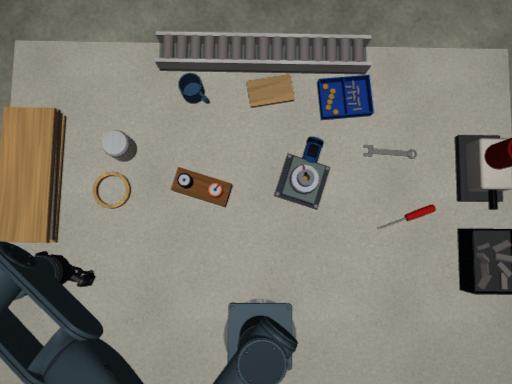

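Top view: the orange roller is in the rack at about (215,190) and the black one at (185,180). The pulley hub is at about (305,178) and the motor at (314,145). I'll enlarge both.

```bash
python3 - <<'E'
from h import *
a=cv2.imread('pics/top1.png')
b=[cv2.resize(a[y:y+50,x:x+50],None,fx=8,fy=8,interpolation=cv2.INTER_CUBIC) for x,y in((190,165),(280,152))]
cv2.imwrite('pics/c1.png',np.hstack(b))
for p,z in(((215,190),108),((185,180),108),((305,178),107)): print(np.round(plane('top1',*p,z)))
E
```

```text
[455. 145. 108.]
[484. 238. 108.]
[ 496. -130.  107.]
```

View pics/c1.png

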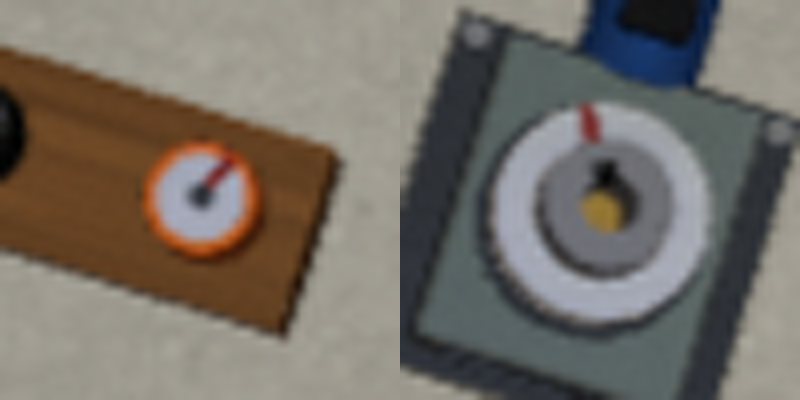

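Crop: the roller centre is at (202,197), with its red line running to (233,158). The hub face centre is at about (603,207), and the rim mark is at (590,122) around a rim centre of (599,213).

```bash
python3 - <<'E'
from h import *
f=lambda u,v,x0,y0,z: plane('top1',x0+u/8-.5,y0+v/8-.5,z)
r=f(202,197,190,165,108); r2=f(233,158,190,165,108)
h=f(203,207,280,152,107); m=f(190,122,280,152,85); rc=f(199,213,280,152,85)
kw=f(205,172,280,152,107)
ang=lambda a:np.arctan2(a[1],a[0])
print(r,ang(r2-r)); print(h,rc,ang(m-h),ang(m-rc),np.linalg.norm(m-h),ang(kw-h))
M=R.from_euler('xyz',ctrl.get_obs()['tool_rot']).as_matrix();print(M.round(2))
E
```

```text
[457.63734661 146.16022494 108.        ] -0.6497740537758809
[ 497.68956631 -129.51413589  107.        ] [ 498.20399435 -130.71972945   85.        ] 0.06472928087393212 0.09902283413901787 42.59438630739503 -0.05585129441769704
[[-0.91  0.42 -0.  ]
 [ 0.42  0.91 -0.  ]
 [ 0.   -0.   -1.  ]]
```

```bash
python3 -m handwheel '[[-1,-0.044,-0.0278,0,0,0,0],[-1,-0.044,-0.0278,0,0,0,0],[-1,-0.044,-0.0278,0,0,0,0],[-1,-0.044,-0.0278,0,0,0,0],[-1,-0.044,-0.0278,0,0,0,0]]' 40; python3 -m handwheel '[[-1,-0.044,-0.0278,0,0,0,0],[-1,-0.044,-0.0278,0,0,0,0],[-1,-0.044,-0.0278,0,0,0,0],[-1,0,0,0,0,0,0]]'; python3 - <<'E'
from h import *
state(); pic('wrist','w2'); print([np.round(proj('w2',P,True)) for P in((457.6,146.2,108),(484,238,108),(497.7,-129.5,107))])
E
```

```text
time: 0.78
tool_pos: [374.3, 277.1, 231.2]
tool_rot: [-3.142, 0.0, 2.703]
force: [0.6, -0.2, -0.0]
grip_width: 85.2
time: 1.27
tool_pos: [459.5, 144.1, 231.0]
tool_rot: [-3.141, 0.0, 2.698]
force: [-0.3, 0.8, -0.4]
grip_width: 85.4
{'time': 1.275, 'joints': [0.072, 0.135, 1.692, -0.001, 1.315, -1.054], 'tool_pos': [459.476, 144.096, 230.961], 'tool_rot': [-3.141, 0.0, 2.698], 'force': [-0.259, 0.76, -0.39], 'torque': [0.044, -0.024, 0.025], 'grip_width': 85.352}
[array([260., 183.]), array([359., 168.]), array([ 81., 299.])]
```

View pics/w2.png

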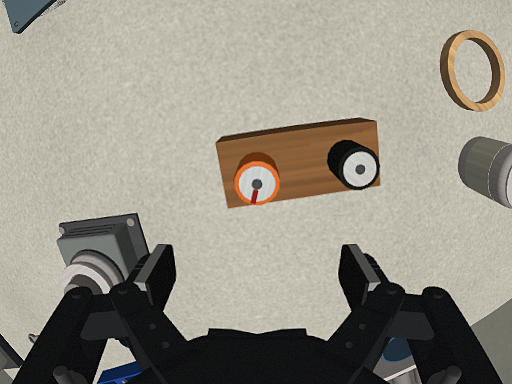

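The wrist view shows the orange top at about (257,184), within 3 px of the prediction, and its red line points down to (254,203). I'll fit the top face more exactly.

```bash
python3 - <<'E'
from h import *
a=cv2.imread('pics/w2.png'); hsv=cv2.cvtColor(a,cv2.COLOR_BGR2HSV)
s=np.zeros(a.shape[:2],bool); s[155:212,225:290]=1
red=(a[...,2]>110)&(a[...,1]<70)&(a[...,0]<70)&s   # red line
wh=(hsv[...,1]<60)&(hsv[...,2]>150)&s
ys,xs=np.nonzero(red);print(len(xs),[(x,y) for x,y in zip(xs,ys)][:40])
n,l,st,ce=cv2.connectedComponentsWithStats(wh.astype(np.uint8)); i=1+np.argmax(st[1:,4]);print(st[i],ce[i])
c=max(cv2.findContours((l==i).astype(np.uint8),0,1)[0],key=len); h=cv2.convexHull(c); e=cv2.fitEllipse(h); print(e)
C=plane('w2',*e[0],108,True); print(C)
P=np.array([plane('w2',x,y,108,True) for x,y in zip(xs,ys)]); d=P-C; print(np.arctan2(d[:,1].mean(),d[:,0].mean()), np.hypot(d[:,0],d[:,1]).max())
E
```

```text
84 [(np.int64(251), np.int64(161)), (np.int64(263), np.int64(161)), (np.int64(274), np.int64(161)), (np.int64(248), np.int64(162)), (np.int64(265), np.int64(162)), (np.int64(246), np.int64(163)), (np.int64(267), np.int64(163)), (np.int64(243), np.int64(164)), (np.int64(244), np.int64(164)), (np.int64(270), np.int64(164)), (np.int64(271), np.int64(165)), (np.int64(272), np.int64(166)), (np.int64(273), np.int64(167)), (np.int64(274), np.int64(168)), (np.int64(275), np.int64(169)), (np.int64(276), np.int64(170)), (np.int64(277), np.int64(172)), (np.int64(236), np.int64(173)), (np.int64(235), np.int64(175)), (np.int64(278), np.int64(175)), (np.int64(254), np.int64(190)), (np.int64(255), np.int64(190)), (np.int64(256), np.int64(190)), (np.int64(253), np.int64(191)), (np.int64(254), np.int64(191)), (np.int64(255), np.int64(191)), (np.int64(256), np.int64(191)), (np.int64(257), np.int64(191)), (np.int64(253), np.int64(192)), (np.int64(254), np.int64(192)), (np.int64(255), np.int64(192)), (np.int64(256), np.int64(192)), (np.int64(257), np.int64(192)), (np.int64(253), np.int64(193)), (np.int64(254), np.int64(193)), (np.int64(255), np.int64(193)), (np.int64(256), np.int64(193)), (np.int64(257), np.int64(193)), (np.int64(253), np.int64(194)), (np.int64(254), np.int64(194))]
[239 166  36  35 847] [256.75442739 182.30696576]
((256.5625915527344, 183.1720733642578), (34.62134552001953, 35.841064453125), 97.47380828857422)
[455.96540429 143.30309843 108.        ]
-0.5832168383662598 26.253797456430807
```

```bash
python3 -m handwheel '[[-1,0.0027,-0.0013,0.04,0,0,0],[-1,0,0,0.045,0,0,0],[-1,0,0,0.04,0,0,0],[-1,0,0,0.025,0,0,0],[-1,0,0,0.012,0,0,0]]' 60;  python3 -m handwheel '[[-1,0,0,0,0,0,0],[0,0,0,0,0,0,0],[1,0,0,0,0,0,0],[1,0,0,0,0,0,0],[1,0,0,0,0,0,0]]' 60; python3 -m handwheel '[[1,0,0,0,0,0,0],[1,0,0,0,0,0,0],[1,0,0,0,0,0,0],[1,0,0,0,0,0,0]]' 60; python3 - <<'E'
from h import *
state()
a=cv2.imread('pics/w2.png').astype(int); ys,xs=np.nonzero((a[...,2]>100)&(a[...,1]<80)&(a[...,0]<80)); k=(ys>187)&(ys<201)&(abs(xs-255)<7)
C=plane('w2',256.56,183.17,108,True);p=plane('w2',xs[k].mean(),ys[k].mean(),108,True);d=p-C;print(k.sum(),np.arctan2(d[1],d[0]),np.hypot(*d[:2]))
E
```

```text
time: 1.95
tool_pos: [453.1, 148.1, 67.9]
tool_rot: [-3.14, -0.003, 2.704]
force: [-0.0, -0.4, -0.2]
grip_width: 85.1
time: 2.58
tool_pos: [455.6, 147.0, 70.5]
tool_rot: [3.141, 0.002, 2.703]
force: [-0.4, -0.1, 5.6]
grip_width: 43.0
time: 3.08
tool_pos: [455.5, 147.0, 70.5]
tool_rot: [3.141, 0.002, 2.703]
force: [-1.1, 0.8, 4.9]
grip_width: 42.6
{'time': 3.075, 'joints': [0.079, 0.309, 1.913, 0.0, 0.918, -1.053], 'tool_pos': [455.55, 147.03, 70.509], 'tool_rot': [3.141, 0.002, 2.703], 'force': [-1.127, 0.81, 4.851], 'torque': [-0.021, 0.231, 0.054], 'grip_width': 42.587}
52 -0.6243306502091207 11.457257104370013
```

```bash
python3 -m handwheel '[[1,0,0,-0.015,0,0,0],[1,0,0,-0.035,0,0,0],[1,0,0,-0.04,0,0,0],[1,0,0,-0.035,0,0,0],[1,0,0,-0.01,0,0,0]]'; python3 -m handwheel '[[1,-0.02,-0.018,0,0,0,0],[1,-0.035,-0.031,0,0,0,0],[1,-0.035,-0.031,0,0,0,0],[1,-0.035,-0.031,0,0,0,0],[1,-0.035,-0.031,0,0,0,0]]'; python3 -m handwheel '[[1,-0.03,-0.027,0,0,0,0],[1,-0.019,-0.018,0,0,0,0],[1,0,0,0,0,0,-0.12],[1,0,0,0,0,0,-0.16],[1,0,0,0,0,0,-0.16]]'; python3 -m handwheel '[[1,0,0,0,0,0,-0.16],[1,0,0,0,0,0,-0.12],[1,0,0,0,0,0,0],[1,0,0,0,0,0,0]]'; python3 - <<'E'
from h import *
state(); pic('wrist','w3'); print(proj('w3',(497.7,-129.5,107),True))
E
```

```text
time: 3.7
tool_pos: [456.0, 147.1, 207.1]
tool_rot: [3.139, 0.004, 2.703]
force: [0.1, -0.5, -3.0]
grip_width: 42.9
time: 4.32
tool_pos: [538.9, -50.7, 203.1]
tool_rot: [-3.141, -0.002, 2.703]
force: [0.4, 0.3, -3.5]
grip_width: 42.4
time: 4.95
tool_pos: [563.9, -110.5, 203.5]
tool_rot: [3.14, -0.002, -3.135]
force: [0.2, 0.1, -3.0]
grip_width: 42.8
time: 5.45
tool_pos: [564.3, -110.7, 203.9]
tool_rot: [3.141, -0.001, -2.862]
force: [0.2, -0.5, -4.3]
grip_width: 42.5
{'time': 5.45, 'joints': [-0.388, 0.323, 1.515, 0.0, 1.305, -2.238], 'tool_pos': [564.314, -110.701, 203.948], 'tool_rot': [3.141, -0.001, -2.862], 'force': [0.193, -0.472, -4.259], 'torque': [0.022, 0.006, -0.028], 'grip_width': 42.503}
(np.float64(258.13940266865063), np.float64(113.32613816989996))
```

View pics/w3.png

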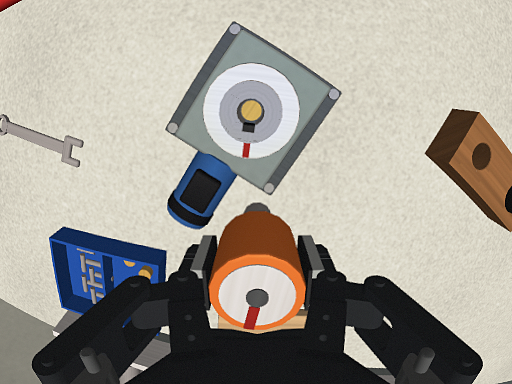

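The hub is right under the camera at about (251,111), with its keyway at (248,128) and rim mark at (246,150). The held roller's top is at (257,297), with its line towards (250,325). I'll enlarge both.

```bash
python3 - <<'E'
from h import *
a=cv2.imread('pics/w3.png')
z=lambda x,y:cv2.resize(a[y:y+100,x:x+100],None,fx=4,fy=4,interpolation=cv2.INTER_CUBIC)
cv2.imwrite('pics/c3.png',np.hstack([z(201,60),z(207,240)]))
E
```

```text
(no output)
```

View pics/c3.png

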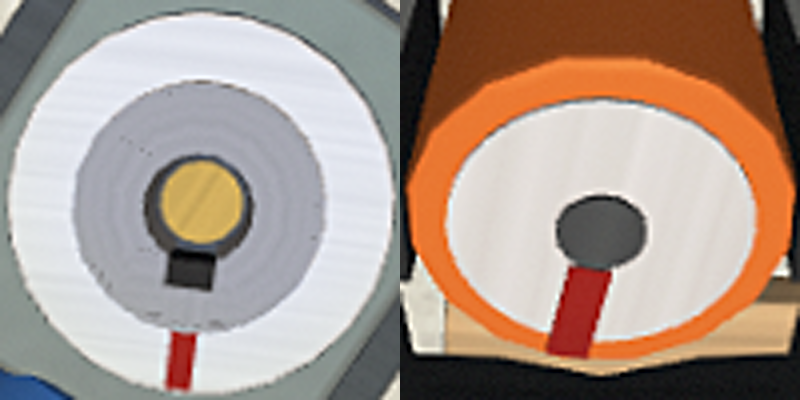

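```bash
cat > m.py <<'E'
from h import *
H=lambda u,v,z:plane('w3',201+(u+.5)/4-.5,60+(v+.5)/4-.5,z,True)
G=lambda u,v,z:plane('w3',207+(u-400+.5)/4-.5,240+(v+.5)/4-.5,z,True)
def circ(P):
    P=np.array(P)[:,:2]; s=np.linalg.lstsq(np.c_[2*P,np.ones(len(P))],(P**2).sum(1),rcond=None)[0]; return s[:2],np.sqrt(s[2]+s[:2]@s[:2])
ang=lambda d:np.arctan2(d[1],d[0])
hc=circ([H(*p,107) for p in((74,206),(326,206),(200,80),(199,332))]);print('hub',hc)
bc=circ([H(*p,107) for p in((144,206),(254,206),(200,154))]);print('bore',bc)
k=H(189,290,107)[:2];m=H(179,388,85)[:2];m2=H(185,332,85)[:2]
print('kw',ang(k-hc[0]),np.hypot(*(k-hc[0])),'mark',ang(m-hc[0]),np.hypot(*(m-hc[0])),ang(m-m2))
for z in(239,241.5,244):
    rc=circ([G(*p,z) for p in((446,219),(756,219),(600,100),(600,342))]);ro=circ([G(*p,z) for p in((600,57),(430,290),(775,287),(602,357))])
    e=G(568,356,z)[:2];e2=G(590,268,z)[:2];kn=circ([G(*p,z) for p in((557,232),(648,232),(602,195),(602,270))])
    print(z,rc,ro,kn,ang(e-rc[0]),ang(e-e2),np.hypot(*(e-rc[0])))
E
python3 m.py
```

```text
hub (array([ 497.7442428, -135.7358027]), np.float64(25.214156004990837))
bore (array([ 498.16338272, -135.7793306 ]), np.float64(10.916308561706938))
kw 0.14895834358347484 16.96057305769997 mark 0.1531672013115215 41.4375733702255 0.1666236273235207
239 (array([ 567.6606228 , -110.58426382]), np.float64(17.29438382342304)) (array([ 566.67515884, -110.81042176]), np.float64(21.823677402172144)) (array([ 568.02194952, -110.31017156]), np.float64(5.235219872291695)) 0.08149859428900616 0.0910447327222717 20.13322114141157
241.5 (array([ 565.78775553, -111.12335882]), np.float64(16.88751777489282)) (array([ 564.8254755 , -111.34419618]), np.float64(21.310255618548464)) (array([ 566.14058171, -110.85571483]), np.float64(5.112056581591847)) 0.08149859429003309 0.09104473272227216 19.6595688729144
244 (array([ 563.91488825, -111.66245381]), np.float64(16.480651726336205)) (array([ 562.97579216, -111.87797061]), np.float64(20.7968338349151)) (array([ 564.25921389, -111.40125809]), np.float64(4.988893290857808)) 0.08149859429121149 0.09104473272227265 19.185916604415898
```

```bash
python3 -m handwheel '[[1,0.02,-0.0042,0,0,0,0],[1,0.03,0,0,0,0,0],[1,0.0215,0,0,0,0,-0.062],[1,0,0,0,0,0,0],[1,0,0,0.015,0,0,0]]'; python3 -m handwheel '[[1,0,0,0.012,0,0,0],[1,0,0,0,0,0,0],[1,0,0,0,0,0,0]]'; python3 - <<'E'
from h import *
state(); s=pic('scene','s4')['frame']; w=pic('wrist','w4')['frame']
u,v=map(int,proj('s4',(498,-134,125))); print(u,v)
z=lambda a,x,y,n,f:cv2.resize(a[y:y+n,x:x+n],None,fx=f,fy=f,interpolation=cv2.INTER_CUBIC)
cv2.imwrite('pics/c4.png',np.hstack([z(s,u-25,v-25,50,8),z(w,207,140,100,4)])); print(u-25,v-25)
E
```

```text
time: 6.12
tool_pos: [498.7, -135.5, 190.1]
tool_rot: [-3.139, 0.003, -2.8]
force: [0.9, 0.3, -3.3]
grip_width: 42.5
time: 6.5
tool_pos: [497.3, -134.8, 177.0]
tool_rot: [3.141, -0.0, -2.798]
force: [-0.6, -0.4, -3.4]
grip_width: 42.8
{'time': 6.5, 'joints': [-0.481, 0.241, 1.698, 0.0, 1.203, -2.396], 'tool_pos': [497.307, -134.793, 177.017], 'tool_rot': [3.141, -0.0, -2.798], 'force': [-0.635, -0.445, -3.407], 'torque': [-0.022, -0.032, -0.001], 'grip_width': 42.82}
195 179
170 154
```

View pics/c4.png

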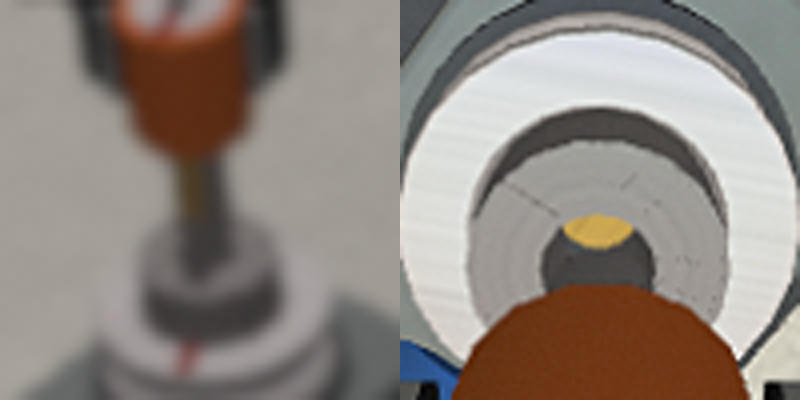

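The wrist view shows the roller laterally in line with the bore (x 600 against 598). The scene view puts the shaft tip about 1 mm to the −y side. Both are within the chamfer's capture range, so I'll descend gently.

```bash
python3 -m handwheel '[[1,0,0.0007,0.004,0,0,0],[1,0,0,0.004,0,0,0],[1,0,0,0.003,0,0,0],[1,0,0,0,0,0,0]]'; python3 -c "from h import *;state()"
```

```text
time: 7.1
tool_pos: [496.6, -134.2, 166.0]
tool_rot: [3.141, -0.0, -2.798]
force: [-0.3, 1.0, -2.5]
grip_width: 42.6
{'time': 7.1, 'joints': [-0.481, 0.251, 1.715, 0.0, 1.177, -2.395], 'tool_pos': [496.611, -134.189, 165.972], 'tool_rot': [3.141, -0.0, -2.798], 'force': [-0.252, 1.031, -2.49], 'torque': [0.022, 0.069, -0.028], 'grip_width': 42.571}
```

```bash
python3 -m handwheel '[[1,0,0,0.003,0,0,0],[1,0,0,0.003,0,0,0],[1,0,0,0,0,0,0]]'; python3 -c "from h import *;state()"
```

```text
time: 7.48
tool_pos: [496.8, -134.6, 160.1]
tool_rot: [-3.141, -0.0, -2.798]
force: [0.2, -1.6, -3.2]
grip_width: 42.7
{'time': 7.475, 'joints': [-0.481, 0.257, 1.722, -0.0, 1.162, -2.395], 'tool_pos': [496.776, -134.607, 160.069], 'tool_rot': [-3.141, -0.0, -2.798], 'force': [0.183, -1.568, -3.243], 'torque': [-0.476, -0.009, -0.034], 'grip_width': 42.658}
```

```bash
python3 -m handwheel '[[1,0,-0.0008,0.001,0,0,0],[1,0,0,0.003,0,0,0],[1,0,0,0.003,0,0,0],[1,0,0,0,0,0,0]]'; python3 -c "from h import *;state()"
```

```text
time: 7.98
tool_pos: [496.9, -134.9, 152.9]
tool_rot: [3.141, -0.0, -2.798]
force: [-0.5, 0.0, -2.0]
grip_width: 43.2
{'time': 7.975, 'joints': [-0.482, 0.265, 1.731, 0.0, 1.147, -2.396], 'tool_pos': [496.853, -134.859, 152.913], 'tool_rot': [3.141, -0.0, -2.798], 'force': [-0.465, 0.029, -2.048], 'torque': [-0.014, 0.018, 0.048], 'grip_width': 43.155}
```

```bash
for i in 1 2; do python3 -m handwheel '[[1,0,0,0.0015,0,0,0],[1,0,0,0.0015,0,0,0],[1,0,0,0,0,0,0]]'; python3 -c "from h import *;print(ctrl.get_obs()['torque'])"; done
```

```text
time: 8.35
tool_pos: [497.0, -135.0, 150.2]
tool_rot: [3.141, -0.0, -2.798]
force: [0.3, -0.4, -2.7]
grip_width: 42.6
[-0.05551159  0.02371663  0.05745338]
time: 8.72
tool_pos: [497.0, -135.0, 147.1]
tool_rot: [3.141, -0.0, -2.798]
force: [-0.6, 0.7, -2.5]
grip_width: 42.8
[-0.01899164  0.05911234 -0.01277814]
```

```bash
for i in 1 2; do python3 -m handwheel '[[1,0,0,0.002,0,0,0],[1,0,0,0.002,0,0,0],[1,0,0,0,0,0,0]]'; python3 -c "from h import *;print(ctrl.get_obs()['torque'])"; done
```

```text
time: 9.1
tool_pos: [496.9, -135.0, 143.1]
tool_rot: [3.141, -0.0, -2.798]
force: [0.2, -0.1, -2.8]
grip_width: 42.7
[ 0.0200551 -0.0123034  0.0353872]
time: 9.48
tool_pos: [497.0, -135.0, 139.1]
tool_rot: [3.141, -0.0, -2.798]
force: [-0.0, 1.4, -3.1]
grip_width: 42.7
[-0.02622889 -0.02606818 -0.00333315]
```

The key has entered the keyway directly: it is 10 mm past the face with no contact force. I'll carry on down to the plunger.

```bash
for i in 1 2; do python3 -m handwheel '[[1,0,0,0.003,0,0,0],[1,0,0,0.003,0,0,0],[1,0,0,0,0,0,0]]'; python3 -c "from h import *;print(ctrl.get_obs()['torque'])"; done
```

```text
time: 9.85
tool_pos: [496.8, -134.9, 132.9]
tool_rot: [3.141, -0.0, -2.798]
force: [0.3, 1.2, -2.6]
grip_width: 42.9
[-0.02658671  0.03982182  0.03583536]
time: 10.22
tool_pos: [497.3, -135.2, 127.6]
tool_rot: [-3.141, 0.0, -2.798]
force: [-0.7, 0.3, 2.1]
grip_width: 42.7
[0.09342817 0.24867605 0.00115984]
```

```bash
python3 -m handwheel '[[1,0,0,0.002,0,0,0],[1,0,0,0.002,0,0,0],[1,0,0,0.001,0,0,0],[1,0,0,0,0,0,0]]' 80; python3 -m handwheel '[[1,0,0,0.001,0,0,0],[1,0,0,0.001,0,0,0],[1,0,0,0,0,0,0]]';python3 -m handwheel '[[1,0,0,0.0005,0,0,0],[1,0,0,0.0005,0,0,0],[1,0,0,0,0,0,0]]'
```

```text
time: 10.72
tool_pos: [497.3, -135.2, 122.5]
tool_rot: [-3.141, 0.0, -2.798]
force: [-1.4, 0.1, 4.8]
grip_width: 42.8
time: 11.1
tool_pos: [497.3, -135.2, 120.5]
tool_rot: [-3.141, 0.0, -2.798]
force: [-0.8, -0.2, 5.5]
grip_width: 42.6
time: 11.48
tool_pos: [497.3, -135.2, 119.7]
tool_rot: [-3.141, 0.0, -2.798]
force: [-1.0, 0.4, 5.8]
grip_width: 42.6
```

```bash
for i in 1 2; do python3 -m handwheel '[[1,0,0,0.0005,0,0,0],[1,0,0,0.0005,0,0,0],[1,0,0,0,0,0,0]]';done
```

```text
time: 11.85
tool_pos: [497.3, -135.2, 119.6]
tool_rot: [-3.141, 0.001, -2.798]
force: [-2.9, 2.0, 14.3]
grip_width: 42.7
time: 12.22
tool_pos: [497.4, -135.2, 119.5]
tool_rot: [-3.14, 0.001, -2.798]
force: [-5.7, 1.7, 20.8]
grip_width: 42.9
```

The shoulder seated at TCP z 119.6, close to the 119.5 expected, and the force then rose sharply. Next I'll check that it holds and look.

```bash
python3 -m handwheel '[[1,0,0,0,0,0,0],[1,0,0,0,0,0,0],[1,0,0,0,0,0,0],[1,0,0,0,0,0,0],[1,0,0,0,0,0,0]]'; python3 - <<'E'
from h import *
state(); s=pic('scene','s5')['frame']; t=pic('top','t5')['frame']
u,v=map(int,proj('s5',(498,-134,115))); a,b=map(int,proj('t5',(470,0,100)))
z=lambda a,x,y,n,f:cv2.resize(a[y:y+n,x:x+n],None,fx=f,fy=f,interpolation=cv2.INTER_CUBIC)
cv2.imwrite('pics/c5.png',np.hstack([z(s,u-25,v-25,50,8),z(t,a-100,b-100,200,2)]))
E
```

```text
time: 12.85
tool_pos: [497.3, -135.2, 119.5]
tool_rot: [-3.14, 0.001, -2.798]
force: [-5.7, 2.4, 20.8]
grip_width: 42.5
{'time': 12.85, 'joints': [-0.482, 0.302, 1.773, -0.0, 1.066, -2.396], 'tool_pos': [497.331, -135.187, 119.525], 'tool_rot': [-3.14, 0.001, -2.798], 'force': [-5.715, 2.376, 20.797], 'torque': [0.648, 1.101, 0.033], 'grip_width': 42.53}
```

View pics/c5.png

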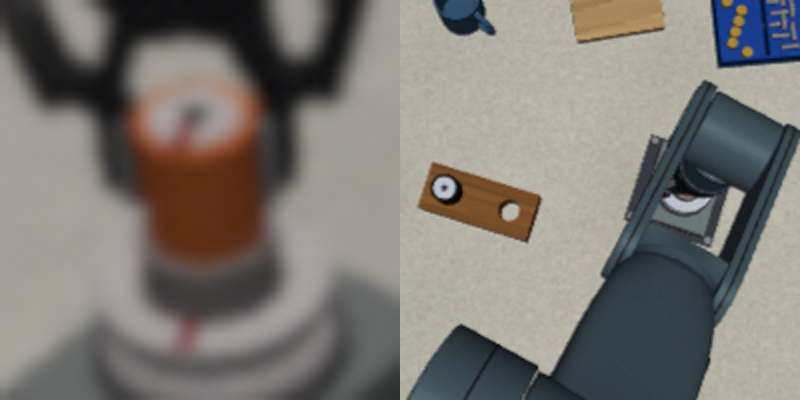

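The roller sits flush on the hub with the red lines agreeing, and the black roller is still in the rack. I'll ease the small side force and add a touch of push.

```bash
python3 -m handwheel '[[1,0.0003,0,0.0003,0,0,0],[1,0.0003,0,0,0,0,0],[1,0,0,0,0,0,0],[1,0,0,0,0,0,0]]'; python3 -c "from h import *;state()"
```

```text
time: 13.45
tool_pos: [497.4, -135.2, 119.6]
tool_rot: [-3.14, 0.002, -2.798]
force: [-4.4, 4.3, 22.1]
grip_width: 42.3
{'time': 13.45, 'joints': [-0.483, 0.301, 1.774, 0.001, 1.064, -2.397], 'tool_pos': [497.357, -135.212, 119.554], 'tool_rot': [-3.14, 0.002, -2.798], 'force': [-4.447, 4.286, 22.121], 'torque': [0.908, 0.942, -0.023], 'grip_width': 42.326}
```

```bash
python3 -c "from h import *;print(ctrl.hand_in());state()"
```

```text
the job is handed in; nothing more can be done
None
the job is handed in; nothing more can be done
```

The orange roller is fully home in the pulley hub. I handed the job in at 13.5 s of the 45 s, with the arm still gripping it and pressing down.

- **Fit:** I turned the roller to match the keyway before lowering it, so the key slipped straight in with no searching on the face. The plunger was felt between TCP heights 133 and 127.6 mm (129.5 expected). The shoulder seated at 119.6 mm (119.5 expected).
- **Last checks:** The push held steady over 1.2 s, at about 21–22 N on the wrist reading, well above the spring's 9 N. The grip was set to 80 N and the opening read 42.3 mm. The scene picture shows the roller flush with its red line over the pulley's mark. The top picture shows the black roller still in the rack.
- **Disagreements:**
  - The top and wrist cameras differed by about 6 mm on the hub's y position. I went with the wrist camera plus contact forces.
  - A side force of about 6 N remained at the end; easing it changed its direction but not its size.
  - I saw no sign that anything else was disturbed, but the final pictures did not cover the whole bench.

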